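# Slide the vial caddy onto the sampler's rail

### The arm

A 6-joint arm with a two-finger parallel gripper is mounted at the origin on the work surface. World frame = base frame: x ahead of the robot, y to its left, z up, the work surface at z = 0. Lengths are in m, angles in rad, forces in N, time in s.
With the tool pointing down it reaches from about 0.35 to 0.875 m from the base axis. Payload 4.2 kg.
Tool frame: the origin (TCP) lies midway between the tips of the shut fingers; the grasp point (between the pads) lies arm.grip_depth behind it (arm.grip_depth is the distance from the TCP to the grasp point, in m); z points along the fingers, y is the line along which they close (so a half turn about z gives the same grasp; the last joint's range is limited). The gripper opens to 87 mm and grips with 3 to 60 N. Pads are 19 mm wide; open, the fingers measure 117 mm over their backs; the gripper's body (75 mm by 190 mm) begins 51 mm behind the grasp point.
Start: joints at [-0.845, 0.385, 0.008, 0, -1.194, -0.259], TCP at [0.281, -0.558, 0.223] pointing down, gripper open.
Joint ranges: [-3.14, 3.14], [-1.21, 2.06], [-1.07, 1.41], [-3.16, 2.05], [-2.99, -0.16], [-3.1, 3.1]. Speed limits (rad/s): [2.79, 2.79, 3.14, 3.14, 3.14, 3.14].

### API

Orientations are given as [roll, pitch, yaw] about the fixed x, y, z axes, in that order (R = Rz(yaw) Ry(pitch) Rx(roll)).
In Python, from workcell import arm gives the robot as it stands.
- The arm moves only by the tool servo_tool, never from a script. Its argument "increments" is a list that holds one entry, the list of rows, each a list of 7 numbers: the shift along the tool's x, y, z in units of 40 mm (1.0 is 40 mm), then the turn, a rotation vector about the tool's x, y, z in rad, then the gripper's target within -1 to 1 (shut at 1, half-way at 0, fully open at -1). In form: [[[tx, ty, tz, ax, ay, az, claw], ...]]. A call has 1 to 20 rows; each row is the pose to reach, as a shift and turn from the pose commanded when the call began, along the tool's axes at that moment; what a row does not reach only later rows make up. A row lasts 1/12 s, in which the tool goes at most 41.7 mm and 7.16 degrees, less where a joint would pass 70% of its speed; a pose out of reach is approached as far as the arm can. A call with a gripper value outside its range is refused whole. The fingers move at their own pace and stop on an object; "grip_force" is the grip in N (left out, the last holds). Time passes only in rows, so rows that repeat a pose let the fingers close. It gives the time, the measured TCP pose, the force, the opening and the grip force at its end, in the units of the state.
- arm.observe(): the state, without advancing time (a new reading comes with each control period).
- arm.get_image(name): name is "side" or "top"; returns (picture, depth): 400x640x3 uint8, red, green, blue; 400x640 float32, m along the optical axis (not along the pixel's ray), 0 where there is no reading.
- arm.camera_info(name): a dict with "fx", "fy", "cx", "cy" (pixels), "cam_to_world" (4x4, takes a point from camera to world coordinates). Camera axes: x right, y down, z forward; pixel columns grow to the right and rows downward; lengths in m; the calibration is good to about 2 mm. A picture is of the moment at which its call begins. camera_info takes no time and is no camera call.
- arm.job_done(): hands the job in; it is judged then, once.
The state is a dict: "time_s": time; "q": joint angles; "dq": joint speeds; "joint_efforts": joint torques, N m; "tcp_pos": TCP position; "tcp_rot": TCP orientation; "ft_force": force on the tool from outside, world axes, zero at the start; "wrist_torque": the same for the moment, N m; "gripper_width": finger opening in m; "gripper_force": force on a finger pad.
Only numpy, scipy, OpenCV 4.12 (cv2) and the standard library are available. Lean on these libraries where they do the work, as an engineer would, in place of code of your own. Each camera call takes 0.05 s, during which the arm holds its last target. There are 200 camera calls.

### The job

Push the loaded vial caddy across the sampler's deck so that it straddles the rail, centred, and on past the edge of the deck until it hangs level from the rail with its front gently up against the rubber buffer. The caddy is full, so keep it sliding: do not lift it or tip it over, do not ram the buffer, and leave the bottle, beaker and jar where they stand.

Things in the scene. Friction and masses are not known exactly. Their poses are not given: they have to be found in the camera images.
- station: Fixed low grey plinth of a sampler with a flat white deck, its top 80 mm above the bench: 270 mm deep (its x from -270 to 0), 340 mm wide (y from -170 to 170). Origin on the bench under the middle of the deck's far edge; x axis along the rail, away from the deck. A post (30 mm wide, 142 mm tall) carries the rail's far end; its near face is at x = 143 mm. Only the caddy stands on the deck.
- rail_tip (a point): Centre of the free end of the fixed round steel rail, 14 mm in diameter, 48 mm above the deck (rail top 55 mm above it) and 40 mm short of the deck's far edge, at the station's y = 0. From here the rail runs level along the station's x, out past the edge to the post.
- buffer: Black rubber disc 72 mm in diameter, 10 mm thick, fixed on the rail between the deck's edge and the post (near face 80 to 105 mm beyond the edge); rigid to the touch. Origin: centre of the face that looks back to the deck, on the rail's axis; x axis along the rail, away from the deck.
- caddy: Loose steel saddle caddy, 0.3 to 0.6 kg: inverted-U yoke with a pocket of amber vials on each side. Starts on the deck, turned and off to one side. Origin: centre of underside; x along its tunnel, towards the rail; z up. 56 mm long (x), 132 wide (y), 62 tall. Tunnel 60 mm wide, 58 high, open in front, behind and below. Pockets at y 30 to 66 mm either side, flat walls 44 high, vial caps to 53.
- caddy_front (a point): Middle of the caddy's front face, 28 mm ahead of its origin, 51 mm up: on the rail's axis once it hangs. Over the deck the strap (4 mm thick, flat) clears the rail by 3 mm; past the edge the caddy sinks 3 mm onto the rail. Each 5 mm that the rail is off the tunnel's middle tilts it about 0.1 rad. Pushed high or fast it may tip on the deck.
- wash_bottle: Bystander: white plastic bottle with a yellow cap, 64 mm diameter, 150 mm tall, on the bench to the left of the station. Origin: centre of its underside.
- beaker: Bystander: glass beaker 72 mm across the rim, 90 mm tall, on the bench to the right of the station. Origin: centre of its underside.
- jar: Bystander: amber jar with a blue cap, 60 mm diameter, 70 mm tall, on the bench beyond the station's far edge, left of the rail. Origin: centre of its underside.

How it is judged:
On the way, in this order (a step that is already met when the one before it is completed fails the run):
1. the caddy has left the deck and hangs from the rail, roughly level (x of caddy in the frame of station above 0.03 m and z of caddy in the frame of station between 0.066 and 0.084 m and angle between caddy's own z axis and vertical below 0.25 rad), for 0.1 s.
2. the caddy has been brought into contact with the buffer (contact force between caddy and buffer above 0.5 N), for 0.02 s.
At the end, for the whole second after the job is handed in: The caddy hangs at rest from the rail, wholly past the deck's edge (origin more than 30 mm beyond it, underside 66 to 84 mm above the bench), within 0.2 rad of level, the rail within 12 mm of its middle, its front within 4 mm of the buffer's face (x of caddy in the frame of station above 0.03 m and z of caddy in the frame of station between 0.066 and 0.084 m and angle between caddy's own z axis and vertical below 0.2 rad and x of caddy_front in the frame of buffer between -0.004 and 0.004 m and y of caddy_front in the frame of buffer between -0.012 and 0.012 m and linear speed of caddy below 0.02 m/s and angular speed of caddy below 0.2 rad/s); the robot touches nothing.
It fails at once if the caddy is lifted more than 18 mm above the deck (z of caddy in the frame of station above 0.098 m).
It fails at once if the caddy is tipped more than 0.45 rad (angle between caddy's own z axis and vertical above 0.45 rad).
It fails at once if the caddy is rammed into the buffer with more than 30 N (contact force between caddy and buffer above 30 N).
It fails at once if the bottle, beaker or jar is moved more than 20 mm or tipped (distance of any of wash_bottle, beaker, jar from where it was at the start of the episode above 0.02 m or angle between any of wash_bottle, beaker, jar's own z axis and vertical above 0.3 rad).
It also fails if it takes over 72 s, if anything falls off the work surface, if the arm or the gripper's body presses on something with over 40 N, if the wrist force passes 120 N, or if a joint passes its speed limit or range.

## Working session

There is one attempt and no reset: what is moved stays moved. The work goes in short steps, Python scripts to look and compute and a tool call to move; the robot and the scene stay as the last step left them, time stands still between calls to the robot, and variables do not carry over. Pictures are saved under pics/ and viewed, at most 10 in all, crops included, and the job is handed in when it is done.

Besides the shell and the picture viewer there is one more tool, called after ">>>" as name([rows], argument=value, ...), one row to a line, values as JSON. servo_tool: Moves the arm, as the interface text tells. Its arguments: {"type":"object","properties":{"increments":{"type":"array","items":{"type":"array","items":{"type":"array","items":{"type":"number"}}}},"grip_force":{"type":"number"}},"required":["increments"]}

```bash
mkdir -p pics; ls
cat > h.py <<'E'
import numpy as np, cv2
from workcell import arm
def snap(n,f=None):
    p,d=arm.get_image(n); i=arm.camera_info(n)
    if f: cv2.imwrite('pics/'+f,p[:,:,::-1])
    v,u=np.mgrid[:400,:640]
    P=np.stack([(u-i['cx'])/i['fx']*d,(v-i['cy'])/i['fy']*d,d],-1)
    T=np.array(i['cam_to_world']); W=P@T[:3,:3].T+T[:3,3]; W[d==0]=np.nan
    return p,W
E
python3 - <<'E'
from h import *
p,W=snap('top','t0.png');np.savez('t0.npz',p=p,W=W)
p,W=snap('side','s0.png');np.savez('s0.npz',p=p,W=W)
s=arm.observe();print(s)
print(arm.grip_depth)
for n in('top','side'):print(arm.camera_info(n))
E
```

```text
pics
{'time_s': 0.1, 'q': array([-8.45424092e-01,  3.85476135e-01,  6.77941563e-03, -4.31424962e-04,
       -1.19403598e+00, -2.58600486e-01]), 'dq': array([ 8.73290061e-04, -1.19524088e-03,  4.41862928e-03,  1.98728653e-03,
       -9.03607956e-04,  1.92546321e-06]), 'joint_efforts': array([-8.90964984e-04, -3.91687918e+01,  1.87934089e+01,  4.23188388e+00,
        1.34612177e-02, -7.98844280e-05]), 'tcp_pos': array([ 0.28102298, -0.55765056,  0.22157829]), 'tcp_rot': array([ 3.13961813e+00, -1.07663492e-04, -2.67497991e+00]), 'ft_force': array([ 0.18217039, -0.03930006, -0.09850607]), 'wrist_torque': array([-0.00847984, -0.02280903, -0.02840317]), 'gripper_force': 0.0, 'gripper_width': 0.08699407672585413}
0.0187
{'fx': 514.998747067909, 'fy': 514.998747067909, 'cx': 308.302481472237, 'cy': 207.13523817620333, 'cam_to_world': array([[ 0.01784517, -0.9970194 ,  0.0750591 ,  0.5486752 ],
       [-0.99977662, -0.01694332,  0.01263485,  0.02874557],
       [-0.01132544, -0.0752678 , -0.99709904,  1.15974309],
       [ 0.        ,  0.        ,  0.        ,  1.        ]])}
{'fx': 370.4140381786087, 'fy': 370.4140381786087, 'cx': 315.91484672164245, 'cy': 198.87727056645053, 'cam_to_world': array([[-0.68824445, -0.48068422,  0.5433804 ,  0.11308094],
       [-0.7253    ,  0.43927044, -0.53007678,  0.53408985],
       [ 0.0161086 , -0.7589362 , -0.65096571,  0.69042531],
       [ 0.        ,  0.        ,  0.        ,  1.        ]])}
```

View pics/t0.png

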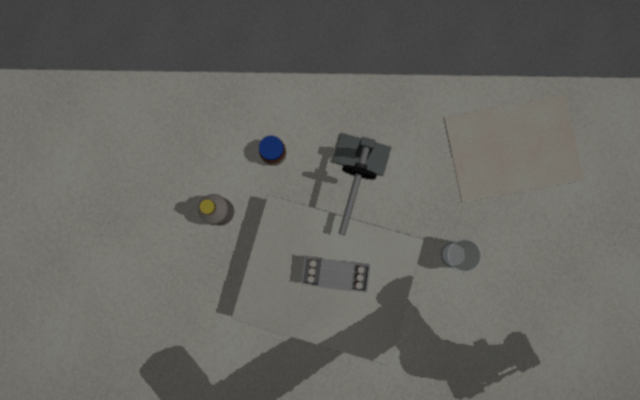

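View pics/s0.png

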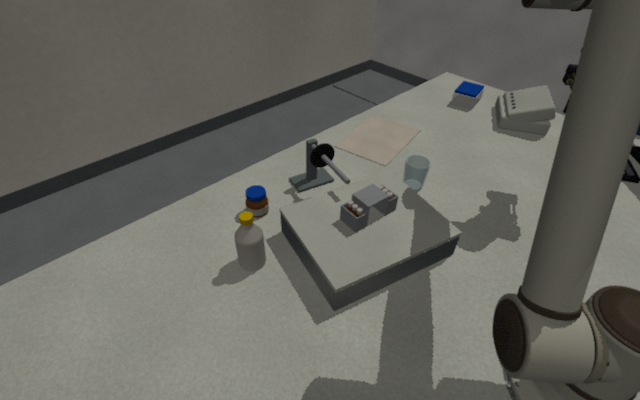

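The top view shows the deck (corners about (265,198), (422,238), (233,315)), the rail from (343,233) to the buffer at (358,172), and the caddy at (336,274). The caddy is turned a few degrees and lies right of the rail line. The side view agrees with this. Next I fit the poses.

```bash
cat >> h.py <<'E'
def rect(P):
    (c,s,a)=cv2.minAreaRect((P[:,:2]*1000).astype(np.float32)); return np.array(c)/1000,s,a
def station(W):
    m=(abs(W[...,2]-.08)<.006)
    m=cv2.morphologyEx(m.astype(np.uint8),cv2.MORPH_OPEN,np.ones((3,3)))
    n,l,st,_=cv2.connectedComponentsWithStats(m); k=1+np.argmax(st[1:,4])
    return W[l==k]
E
python3 - <<'E'
from h import *
W=np.load('t0.npz')['W'];p=np.load('t0.npz')['p']
S=station(W);print(len(S),S[:,2].mean(),rect(S))
# caddy top
sub=np.zeros((400,640),bool);sub[245:300,290:380]=1
z=W[...,2]
C=W[sub&(z>.115)&(z<.15)];print('caddy',len(C),rect(C))
T=W[sub&(z>.137)&(z<.148)];print('strap',len(T),T.mean(0),rect(T))
sub[:]=0;sub[170:240,330:375]=1
R=W[sub&(z>.118)&(z<.145)&(W[...,0]<.61)];print('rail',len(R),R[:,2].max());
v=cv2.fitLine(R[:,:2].astype(np.float32),cv2.DIST_HUBER,0,.001,.001).ravel();print(v,np.arctan2(v[1],v[0]), R[:,0].min(),R[:,0].max())
B=W[sub&(z>.14)&(z<.19)];print('buf',len(B),rect(B),B.max(0),B.min(0))
W=np.load('s0.npz')['W'];S=station(W);print('side',len(S),S[:,2].mean(),rect(S))
E
```

```text
18962 0.07888078491081554 (array([ 0.4805575 , -0.00048457]), (340.56854248046875, 270.26220703125), 74.85741424560547)
caddy 1413 (array([ 0.49307285, -0.01505099]), (131.79579162597656, 56.11466598510742), 83.5260009765625)
strap 948 [ 0.49312289 -0.01496856  0.14090288] (array([ 0.49308295, -0.01510975]), (66.11457061767578, 56.09306716918945), 83.47240447998047)
rail 139 0.1375639032146232
[ 0.96220505 -0.27232593  0.5915112  -0.03022189] -0.2758095 0.5715250365907572 0.6099949548099436
buf 122 (array([ 0.6970072 , -0.06139653]), (55.22211837768555, 9.918966293334961), 76.65640258789062) [ 0.70027067 -0.03366779  0.16614567] [ 0.68636331 -0.08752527  0.14001894]
side 10335 0.0817464743108471 (array([ 0.48480728, -0.00067439]), (342.31964111328125, 273.1695251464844), 74.8302001953125)
```

```bash
cat >> h.py <<'E'
from scipy.spatial.transform import Rotation as Ro
A=np.deg2rad(-15.15); O=np.array([.6109,-.0358])
ex=np.array([np.cos(A),np.sin(A)]); ey=np.array([-ex[1],ex[0]])
def w(x,y): return O+x*ex+y*ey
def st(p): d=np.asarray(p)[:2]-O; return d@ex,d@ey
def inc(p,yaw,p0,r0):
    "row from commanded pose p0,r0 (rpy) to p with tool down and this yaw"
    R0=Ro.from_euler('xyz',r0)
    t=R0.inv().apply(np.array(p)-p0)/.04
    r=(R0.inv()*Ro.from_euler('xyz',[np.pi,0,yaw])).as_rotvec()
    return np.round(np.r_[t,r],4)
E
python3 - <<'E'
from h import *
print(inc([.4335,-.0082,.223],np.pi-.1135,[.281,-.558,.223],[np.pi,0,-2.675]))
E
```

```text
[-9.5881 10.5607  0.     -0.     -0.      0.5801]
```

>>> servo_tool([
  [[-9.588,10.561,0,0,0,0.58,-1],[-9.588,10.561,0,0,0,0.58,-1],[-9.588,10.561,0,0,0,0.58,-1],[-9.588,10.561,0,0,0,0.58,-1],[-9.588,10.561,0,0,0,0.58,-1],[-9.588,10.561,0,0,0,0.58,-1],[-9.588,10.561,0,0,0,0.58,-1],[-9.588,10.561,0,0,0,0.58,-1],[-9.588,10.561,0,0,0,0.58,-1],[-9.588,10.561,0,0,0,0.58,-1],[-9.588,10.561,0,0,0,0.58,-1],[-9.588,10.561,0,0,0,0.58,-1],[-9.588,10.561,0,0,0,0.58,-1],[-9.588,10.561,0,0,0,0.58,-1],[-9.588,10.561,0,0,0,0.58,-1],[-9.588,10.561,0,0,0,0.58,-1],[-9.588,10.561,0,0,0,0.58,-1],[-9.588,10.561,0,0,0,0.58,-1],[-9.588,10.561,0,0,0,0.58,-1]],
])

```text
time_s: 1.68
tcp_pos: [0.4332, -0.0094, 0.2224]
tcp_rot: [-3.141, -0.0, 3.026]
ft_force: [1.2, -0.0, -0.1]
gripper_width: 0.087
gripper_force: 0.0
```

>>> servo_tool([
  [[0,0,0.6,0,0,0,-1],[0,0,1.2,0,0,0,-1],[0,0,1.8,0,0,0,-1],[0,0,2.4,0,0,0,-1],[0,0,2.8,0,0,0,-1],[0,0,3.0,0,0,0,-1],[0,0,3.0,0,0,0,-1],[0,0,3.0,0,0,0,-1]],
])

```text
time_s: 2.35
tcp_pos: [0.434, -0.0088, 0.1029]
tcp_rot: [-3.141, 0.0, 3.027]
ft_force: [0.1, -0.3, 1.2]
gripper_width: 0.0873
gripper_force: 0.0
```

Run:
```python
from h import *
s=arm.observe();print(s['tcp_pos'],s['tcp_rot'],s['ft_force'])
p,W=snap('side','s1.png')
```

```text
[ 0.43400616 -0.00884255  0.10293203] [-3.14136371e+00  3.67693749e-04  3.02746771e+00] [ 0.10404844 -0.31407963  1.21524763]
```

View pics/s1.png

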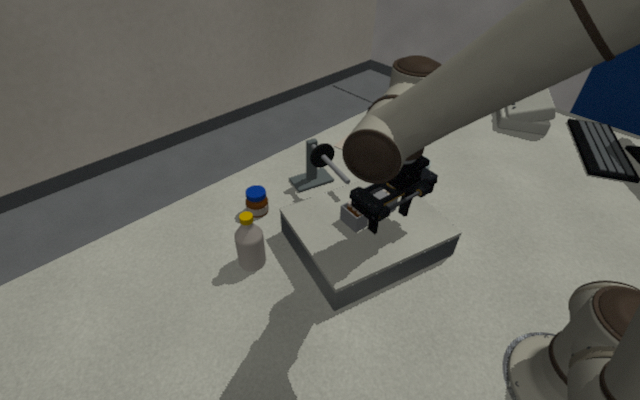

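The side view shows both fingers (375,222) and (405,207) on the deck side behind the caddy. I'll push straight along the caddy's own heading.

>>> servo_tool([
  [[-0.1,0,0,0,0,0,-1],[-0.2,0,0,0,0,0,-1],[-0.3,0,0,0,0,0,-1],[-0.36,0,0,0,0,0,-1],[-0.42,0,0,0,0,0,-1],[-0.48,0,0,0,0,0,-1],[-0.54,0,0,0,0,0,-1],[-0.62,0,0,0,0,0,-1],[-0.7,0,0,0,0,0,-1],[-0.8,0,0,0,0,0,-1],[-0.9,0,0,0,0,0,-1],[-1.0,0,0,0,0,0,-1],[-1.1,0,0,0,0,0,-1],[-1.2,0,0,0,0,0,-1],[-1.3,0,0,0,0,0,-1],[-1.38,0,0,0,0,0,-1],[-1.44,0,0,0,0,0,-1],[-1.5,0,0,0,0,0,-1],[-1.5,0,0,0,0,0,-1]],
])

```text
time_s: 3.98
tcp_pos: [0.494, -0.015, 0.1026]
tcp_rot: [3.141, 0.001, 3.028]
ft_force: [-0.7, -0.3, -0.3]
gripper_width: 0.0867
gripper_force: 0.4
```

```bash
cat >> h.py <<'E'
def look(f=None,n='side'):
    s=arm.observe();print(s['time_s'],'tcp',np.round(s['tcp_pos'],4),'st',np.round(st(s['tcp_pos']),4),'yaw',s['tcp_rot'][2]-np.pi-A,s['ft_force'])
    p,W=snap(n,f); return s,p,W
E
python3 - <<'E'
from h import *
s,p,W=look('t1.png','top');np.savez('t1.npz',p=p,W=W)
E
```

```text
3.9833 tcp [ 0.494  -0.015   0.1026] st [-0.1183 -0.0105] yaw 0.15122625708017345 [-0.74748917 -0.33775401 -0.33097619]
```

View pics/t1.png

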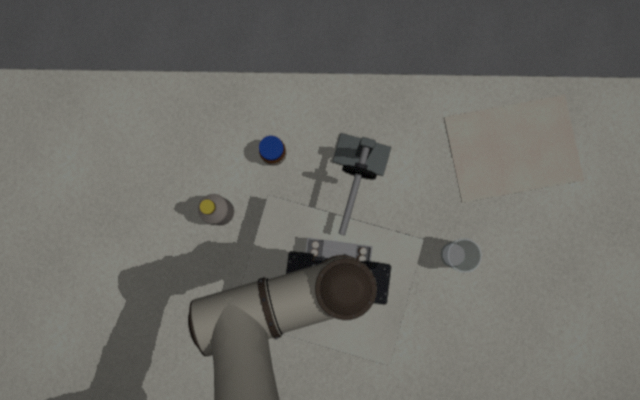

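The top view shows the caddy's front, from (308,240) to (372,250), just short of the rail tip at (343,233) and straddling it. I'll measure that front edge.

```bash
cat >> h.py <<'E'
def front(W,u0,u1,v0,v1,zlo=.12,zhi=.15):
    "front edge & lateral ends of caddy in station frame"
    m=np.zeros((400,640),bool);m[v0:v1,u0:u1]=1
    z=W[...,2];C=W[m&(z>zlo)&(z<zhi)]
    D=C[:,:2]-O;X=D@ex;Y=D@ey
    b=np.round(Y/.004).astype(int); ys=[];xs=[]
    for k in np.unique(b):
        if (b==k).sum()>3: ys.append(k*.004);xs.append(X[b==k].max())
    ys=np.array(ys);xs=np.array(xs)
    i=abs(xs-np.median(xs))<.02
    a,c=np.polyfit(ys[i],xs[i],1); yaw=np.arctan(-a)
    return len(C),'yaw',yaw,'ylim',Y.min(),Y.max(),'x at y0',c,np.round(np.c_[ys,xs]*1000).astype(int).tolist()
E
python3 - <<'E'
from h import *
W=np.load('t1.npz')['W']
print(front(W,295,385,236,262))
T=np.load('t1.npz')['W'][236:262,295:385];C=T[(T[...,2]>.137)&(T[...,2]<.147)];D=C[:,:2]-O;print('strap y',(D@ey).min(),(D@ey).max(),(D@ex).min(),(D@ex).max())
E
```

```text
(713, 'yaw', np.float64(0.14593985153195574), 'ylim', np.float64(-0.06930274837250311), np.float64(0.06374265707322307), 'x at y0', np.float64(-0.05515589493767558), [[-68, -48], [-64, -45], [-60, -46], [-56, -47], [-52, -48], [-48, -47], [-44, -48], [-36, -49], [-32, -50], [-28, -51], [-24, -52], [-20, -52], [-16, -53], [-12, -54], [-8, -54], [-4, -54], [0, -55], [4, -56], [8, -56], [12, -57], [16, -58], [20, -59], [24, -58], [28, -59], [32, -60], [36, -61], [40, -61], [44, -61], [48, -62], [52, -64], [56, -63], [60, -64], [64, -65]])
strap y -0.037095404400294706 0.039251137657442856 -0.0933355523055132 -0.05018185088585355
```

Run:
```python
from h import *
s=arm.observe();p0=s['tcp_pos'].copy();r0=[np.pi,0,3.028]
x,y,t=-.0827,-.0062,.147
ds=.004; out=[]
tx,ty=st(p0)
for k in range(18):
    if k>=2: t=max(0,t-.147/14)
    x+=ds*np.cos(t);y+=ds*np.sin(t)
    q=w(x-.0358*np.cos(t),y-.0358*np.sin(t))
    if k%2: print(k,round(x,4),round(y,4),round(t,3),inc([*q,p0[2]],np.pi+A+t,p0,r0))
```

```text
1 -0.0748 -0.005 0.147 [-0.2003 -0.0256 -0.     -0.     -0.      0.0038]
3 -0.0669 -0.004 0.126 [-0.4006 -0.0107 -0.     -0.     -0.      0.0248]
5 -0.0589 -0.0031 0.105 [-6.011e-01 -1.000e-04 -0.000e+00 -0.000e+00 -0.000e+00  4.580e-02]
7 -0.0509 -0.0024 0.084 [-0.8017  0.0064  0.      0.     -0.      0.0668]
9 -0.043 -0.0018 0.063 [-1.0025  0.0086  0.     -0.     -0.      0.0878]
11 -0.035 -0.0015 0.042 [-1.2033  0.0067  0.     -0.     -0.      0.1088]
13 -0.027 -0.0013 0.021 [-1.404e+00  5.000e-04  0.000e+00 -0.000e+00 -0.000e+00  1.298e-01]
15 -0.019 -0.0012 0.0 [-1.6045 -0.0099 -0.     -0.     -0.      0.1508]
17 -0.011 -0.0012 0 [-1.8022 -0.04   -0.     -0.     -0.      0.1508]
```

>>> servo_tool([
  [[-0.08,0,0,0,0,0.0,-1],[-0.19,0.002,0,0,0,0.003,-1],[-0.3,0.009,0,0,0,0.014,-1],[-0.4,0.015,0,0,0,0.024,-1],[-0.5,0.021,0,0,0,0.035,-1],[-0.6,0.026,0,0,0,0.045,-1],[-0.7,0.029,0,0,0,0.056,-1],[-0.8,0.032,0,0,0,0.066,-1],[-0.9,0.034,0,0,0,0.077,-1],[-1.0,0.034,0,0,0,0.088,-1],[-1.1,0.034,0,0,0,0.098,-1],[-1.2,0.033,0,0,0,0.109,-1],[-1.3,0.03,0,0,0,0.119,-1],[-1.4,0.027,0,0,0,0.13,-1],[-1.5,0.022,0,0,0,0.14,-1],[-1.55,0.02,0,0,0,0.146,-1],[-1.6,0.016,0,0,0,0.151,-1],[-1.6,0.016,0,0,0,0.151,-1]],
])

```text
time_s: 5.53
tcp_pos: [0.5576, -0.0216, 0.1025]
tcp_rot: [3.141, 0.001, 2.877]
ft_force: [-3.1, 0.4, 1.5]
gripper_width: 0.0869
gripper_force: 1.4
```

Run:
```python
from h import *
s,p,W=look('t2.png','top');np.savez('t2.npz',p=p,W=W)
print(front(W,300,400,205,255))
```

```text
5.5333 tcp [ 0.5576 -0.0216  0.1025] st [-0.0551 -0.0003] yaw -0.000393730279033111 [-3.08162393  0.3558803   1.54650405]
(247, 'yaw', np.float64(0.04949934015924682), 'ylim', np.float64(-0.06669211193440194), np.float64(0.06511938718329945), 'x at y0', np.float64(0.012162208444131076), [[-64, 8], [-56, 9], [-4, 23], [0, 22], [4, 21], [8, 18], [12, 9], [16, 10], [20, 9], [24, 9], [28, 9], [32, 10], [40, 9], [44, 9], [48, 8], [52, 7], [64, 4]])
```

View pics/t2.png

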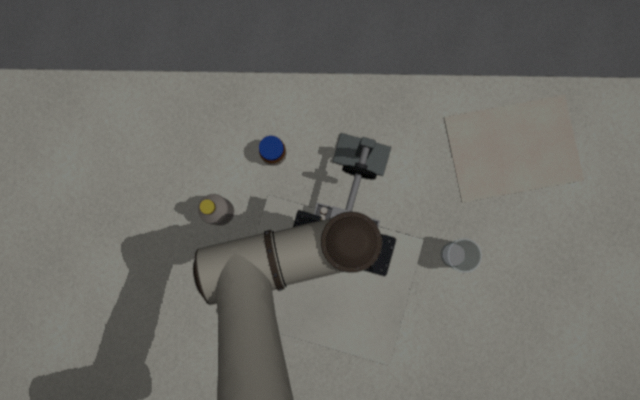

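The top view shows the caddy's left front corner at (318,210), square to the rail and centred to about 1 mm (measured), with its front 9 mm past the edge. I'll go on straight, at a slower pace.

>>> servo_tool([
  [[-0.06,0,0,0,0,0,-1],[-0.13,0,0,0,0,0,-1],[-0.2,0,0,0,0,0,-1],[-0.27,0,0,0,0,0,-1],[-0.34,0,0,0,0,0,-1],[-0.41,0,0,0,0,0,-1],[-0.48,0,0,0,0,0,-1],[-0.55,0,0,0,0,0,-1],[-0.62,0,0,0,0,0,-1],[-0.69,0,0,0,0,0,-1],[-0.76,0,0,0,0,0,-1],[-0.83,0,0,0,0,0,-1],[-0.9,0,0,0,0,0,-1],[-0.97,0,0,0,0,0,-1],[-1.0,0,0,0,0,0,-1]],
])

```text
time_s: 6.83
tcp_pos: [0.596, -0.0322, 0.1024]
tcp_rot: [-3.142, 0.0, 2.877]
ft_force: [-1.6, 1.1, -0.9]
gripper_width: 0.0872
gripper_force: 0.7
```

Run:
```python
from h import *
s,p,W=look('s2.png');np.savez('s2.npz',p=p,W=W)
cv2.imwrite('pics/s2c.png',cv2.resize(p[100:260,220:460,::-1],None,fx=3,fy=3))
```

```text
6.8333 tcp [ 0.596  -0.0322  0.1024] st [-0.0153 -0.0004] yaw 0.00019017737871251938 [-1.59273077  1.09217562 -0.91563317]
```

View pics/s2c.png

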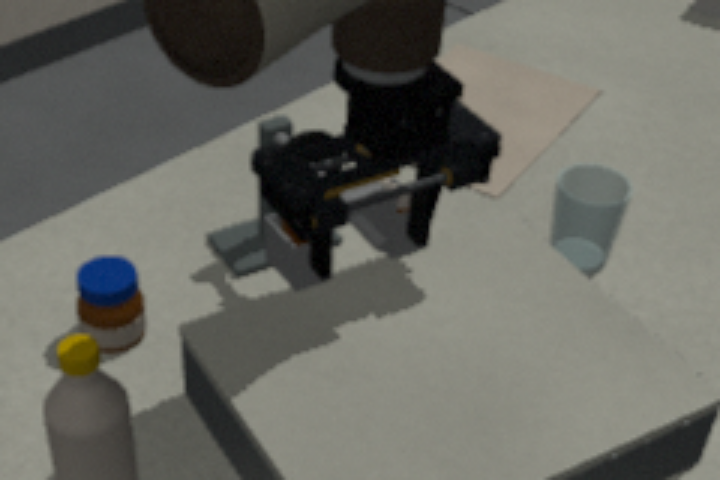

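The crop shows the caddy between the fingers (320,255) and (418,225) and the post, upright and passing the edge. The bystanders have not been touched.

>>> servo_tool([
  [[-0.05,0,0,0,0,0,-1],[-0.1,0,0,0,0,0,-1],[-0.15,0,0,0,0,0,-1],[-0.2,0,0,0,0,0,-1],[-0.25,0,0,0,0,0,-1],[-0.3,0,0,0,0,0,-1],[-0.35,0,0,0,0,0,-1],[-0.4,0,0,0,0,0,-1],[-0.45,0,0,0,0,0,-1],[-0.475,0,0,0,0,0,-1],[-0.475,0,0,0,0,0,-1],[-0.475,0,0,0,0,0,-1]],
])

```text
time_s: 7.88
tcp_pos: [0.614, -0.0372, 0.1028]
tcp_rot: [-3.142, 0.0, 2.877]
ft_force: [-4.3, 1.2, 3.1]
gripper_width: 0.0868
gripper_force: 1.7
```

Run:
```python
from h import *
s,p,W=look('s3.png');np.savez('s3.npz',p=p,W=W)
cv2.imwrite('pics/s3c.png',cv2.resize(p[120:220,270:410,::-1],None,fx=5,fy=5,interpolation=cv2.INTER_CUBIC))
```

```text
7.8833 tcp [ 0.614  -0.0372  0.1028] st [ 0.0033 -0.0005] yaw 0.00020848836975329021 [-4.28046323  1.15382251  3.1101206 ]
```

View pics/s3c.png

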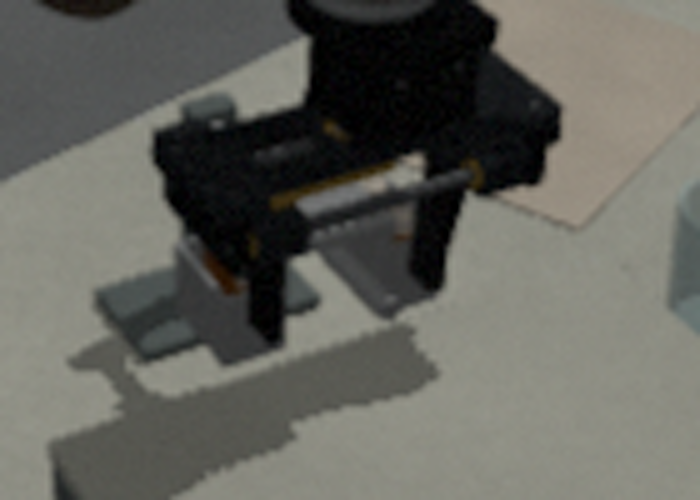

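The crop shows the caddy hanging past the edge. Its pocket bottoms are in line at (230,360) and (390,310) and it looks level. Next is a slow approach to the buffer.

>>> servo_tool([
  [[-0.03,0,0,0,0,0,-1],[-0.06,0,0,0,0,0,-1],[-0.09,0,0,0,0,0,-1],[-0.12,0,0,0,0,0,-1],[-0.15,0,0,0,0,0,-1],[-0.18,0,0,0,0,0,-1],[-0.21,0,0,0,0,0,-1],[-0.24,0,0,0,0,0,-1],[-0.27,0,0,0,0,0,-1],[-0.3,0,0,0,0,0,-1]],
])

```text
time_s: 8.77
tcp_pos: [0.6256, -0.0402, 0.1026]
tcp_rot: [-3.142, -0.0, 2.877]
ft_force: [-5.0, 0.8, 3.9]
gripper_width: 0.0869
gripper_force: 2.4
```

>>> servo_tool([
  [[-0.015,0,0,0,0,0,-1],[-0.03,0,0,0,0,0,-1],[-0.045,0,0,0,0,0,-1]],
])

```text
time_s: 9.02
tcp_pos: [0.6272, -0.0407, 0.1025]
tcp_rot: [-3.142, -0.0, 2.877]
ft_force: [-5.7, 1.7, 3.5]
gripper_width: 0.0872
gripper_force: 2.4
```

>>> servo_tool([
  [[-0.015,0,0,0,0,0,-1],[-0.03,0,0,0,0,0,-1]],
])

```text
time_s: 9.18
tcp_pos: [0.6284, -0.041, 0.1026]
tcp_rot: [3.142, -0.0, 2.877]
ft_force: [-5.0, 1.4, 3.2]
gripper_width: 0.0868
gripper_force: 2.4
```

>>> servo_tool([
  [[-0.015,0,0,0,0,0,-1],[-0.03,0,0,0,0,0,-1]],
])

```text
time_s: 9.35
tcp_pos: [0.6296, -0.0413, 0.1025]
tcp_rot: [-3.142, -0.0, 2.877]
ft_force: [-4.6, 1.1, 4.4]
gripper_width: 0.0868
gripper_force: 2.4
```

>>> servo_tool([
  [[-0.012,0,0,0,0,0,-1],[-0.025,0,0,0,0,0,-1]],
])

```text
time_s: 9.52
tcp_pos: [0.6305, -0.0415, 0.1026]
tcp_rot: [3.142, -0.0, 2.877]
ft_force: [-5.4, 0.3, 4.2]
gripper_width: 0.087
gripper_force: 2.4
```

>>> servo_tool([
  [[-0.012,0,0,0,0,0,-1],[-0.025,0,0,0,0,0,-1]],
])

```text
time_s: 9.68
tcp_pos: [0.6312, -0.0418, 0.1025]
tcp_rot: [-3.141, -0.001, 2.877]
ft_force: [-6.2, 2.7, 5.5]
gripper_width: 0.0868
gripper_force: 3.3
```

>>> servo_tool([
  [[-0.01,0,0,0,0,0,-1],[-0.02,0,0,0,0,0,-1]],
])

```text
time_s: 9.85
tcp_pos: [0.6312, -0.0418, 0.1025]
tcp_rot: [-3.141, -0.002, 2.878]
ft_force: [-7.7, 3.1, 5.3]
gripper_width: 0.0868
gripper_force: 4.1
```

>>> servo_tool([
  [[-0.01,0,0,0,0,0,-1],[-0.02,0,0,0,0,0,-1],[-0.02,0,0,0,0,0,-1]],
])

```text
time_s: 10.1
tcp_pos: [0.6312, -0.0419, 0.1024]
tcp_rot: [-3.141, -0.004, 2.878]
ft_force: [-8.8, 4.2, 6.7]
gripper_width: 0.0872
gripper_force: 4.7
```

>>> servo_tool([
  [[0.02,0,0,0,0,0,-1],[0.05,0,0,0,0,0,-1],[0.1,0,0,0,0,0,-1],[0.15,0,0,0,0,0,-1],[0.25,0,0,0,0,0,-1],[0.4,0,0,0,0,0,-1],[0.7,0,0,0,0,0,-1],[1.1,0,0,0,0,0,-1],[1.6,0,0,0,0,0,-1],[2.2,0,0,0,0,0,-1],[2.8,0,-0.4,0,0,0,-1],[3.4,0,-1.0,0,0,0,-1],[4.0,0,-1.8,0,0,0,-1],[4.4,0,-2.6,0,0,0,-1],[4.8,0,-3.0,0,0,0,-1],[4.8,0,-3.0,0,0,0,-1],[4.8,0,-3.0,0,0,0,-1]],
])

```text
time_s: 11.52
tcp_pos: [0.4477, 0.0084, 0.2237]
tcp_rot: [3.139, 0.003, 2.878]
ft_force: [0.4, -0.2, -0.3]
gripper_width: 0.0869
gripper_force: 0.0
```

Run:
```python
from h import *
s,p,W=look('t4.png','top');np.savez('t4.npz',p=p,W=W)
z=W[...,2];D=W[...,:2]-O;X=D@ex;Y=D@ey
m=(X>.015)&(X<.1)&(abs(Y)<.075)
T=m&(abs(Y)<.029)&(z>.125)&(z<.148)&(X<.084)
print('strap',T.sum(),z[T].mean(),'x',X[T].min(),X[T].max(),'slope x,y',np.linalg.lstsq(np.c_[X[T],Y[T],np.ones(T.sum())],z[T],rcond=None)[0])
C=m&(z>.105)&(z<.15)&(X<.0835);print(rect(W[C]),st(rect(W[C])[0]))
B=m*0+(z>.146)&(X>.07)&(X<.11)&(abs(Y)<.04);print('buf',B.sum(),np.percentile(X[B],[0,2,10,50,90,98,100]),Y[B].mean())
cv2.imwrite('pics/t4c.png',cv2.resize(p[120:270,250:450,::-1],None,fx=4,fy=4))
```

```text
11.5167 tcp [0.4477 0.0084 0.2237] st [-0.1691 -0.    ] yaw 0.001123372852167126 [ 0.38620881 -0.24227013 -0.3096371 ]
strap 846 0.13735772651718742 x 0.015166277816775304 0.08398012534731959 slope x,y [0.03993328 0.0279522  0.13518857]
(array([ 0.65838159, -0.04906245]), (132.42178344726562, 68.26034545898438), 74.94470977783203) (np.float64(0.04929746563657784), np.float64(-0.0003923404650588149))
buf 179 [nan nan nan nan nan nan nan] nan
```

View pics/t4c.png

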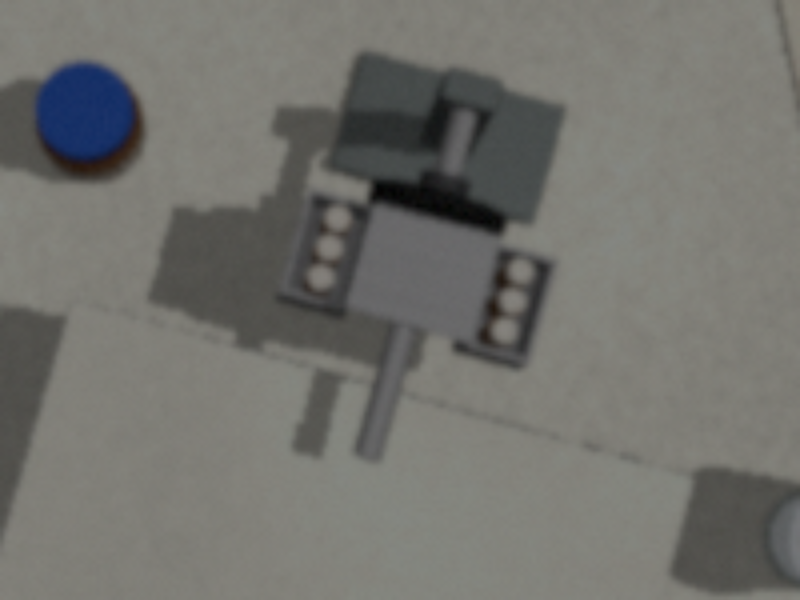

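The crop shows the caddy centred on the rail, its front (370,200)–(500,235) flush with the black buffer, level to within 0.05 rad. The jar has not been disturbed and the arm is clear of everything.

```bash
python3 -c "
from workcell import arm
print(arm.job_done())"
```

```text
the job is handed in; nothing more can be done
None
```

The job is handed in at about 11.5 s, with no verdict returned; my last pictures and readings showed the caddy hanging from the rail within about 0.05 rad of level, under 1 mm off centre, with its front against the buffer after a light contact (about 12 N at the wrist at most) and the arm clear.

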